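Sort the axle bushes and offer the wheel up to its axle

ROBOT

A 7-joint arm with a two-finger parallel gripper is mounted at the origin on the work surface. World frame = base frame: x ahead of the robot, y to its left, z up, the work surface at z = 0. Lengths are in m, angles in rad, forces in N, time in s.
With the tool pointing down it reaches from about 0.4 to 0.85 m from the base axis. Payload 4.5 kg.
Tool frame: the origin (TCP) lies between the finger pads; the fingertips stand bot.tips_ahead ahead of it and the grasp point (between the pads) lies 3 mm ahead of it (bot.tips_ahead is the distance from the TCP to the fingertips, in m); z points along the fingers, y is the line along which they close (so a half turn about z gives the same grasp; the last joint's range is limited). The gripper opens to 85 mm and grips with 20 to 120 N. Pads are 22 mm wide; open, the fingers measure 114 mm over their backs; the gripper's body (76 mm by 85 mm) begins 54 mm behind the grasp point. The pads swing forward as they close: fully open they stand 13 mm farther back than shut.
Start: joints at [1.261, 0.689, -0.195, 1.565, 0.157, 0.902, -0.215], TCP at [0.211, -0.588, 0.253] pointing down, gripper open.
Joint ranges: [-3.01, 3.01], [-0.46, 2.08], [-1.47, 1.51], [0.13, 2.56], [-1, 4.14], [0.04, 2.09], [-2.66, 2.66]. Speed limits (rad/s): [2.57, 2.57, 3.14, 3.14, 3.14, 3.14, 3.14].

INTERFACE

Orientations are given as a 3x3 rotation matrix whose columns are the frame's x, y, z axes.
In Python, from station import sensors, snapshot, workorder, bot gives the robot as it stands.
- The arm moves only by the shell command python3 -m creep 'ROWS' [FORCE]. ROWS is JSON, a list that holds one entry, the list of rows, each a list of 5 numbers: the shift along the world's x, y, z in mm, then the turn about the world's z in degrees, then the opening in per cent of the stroke, from 0 (shut) to 100 (fully open). A call has 1 to 8 rows; each row is the pose to reach, as a shift and turn from the pose commanded when the call began; what a row does not reach only later rows make up. A row lasts 1/12 s, in which the tool goes at most 41.7 mm and 7.16 degrees, less where a joint would pass 70% of its speed; a pose out of reach is approached as far as the arm can. A call with a gripper value outside its range is refused whole. The fingers move at their own pace and stop on an object; FORCE is the grip in N (left out, the last holds). Time passes only in rows, so rows that repeat a pose let the fingers close. It gives the time, the measured TCP pose, the force, the opening and the grip force at its end, in the units of the state.
- sensors.observe(): the state, without advancing time (a new reading comes with each control period).
- snapshot(name): name is "side" or "top" or "wrist"; returns a dict with "frame" (480x640x3 uint8, red, green, blue), "range_z" (480x640 float32, m along the optical axis (not along the pixel's ray), 0 where there is no reading), "K" (3x3 intrinsics, pixels), "cam_to_world" (4x4, takes a point from camera to world coordinates); the wrist camera has in their place "hand_eye" (4x4, takes a point from camera to tool coordinates, whose origin is the TCP and whose axes are the flange's). Camera axes: x right, y up, looking along -z (the intrinsics and any distortion apply to the point x, -y, -z); pixel columns grow to the right and rows downward; lengths in m; the calibration is good to about 2 mm. A picture is of the moment at which its call begins: read the wrist's pose just before it.
- workorder.hand_in(): hands the job in; it is judged then, once.
The state is a dict: "time_s": time; "q": joint angles; "qvel": joint speeds; "tau": joint torques, N m; "ee_pos": TCP position; "tcp_rot": TCP orientation; "force": force on the tool from outside, world axes, zero at the start; "ft_torque": the same for the moment, N m; "width": finger opening in m; "grip_force": force on a finger pad.
Only numpy, scipy, OpenCV 4.12 (cv2) and the standard library are available. Lean on these libraries where they do the work, as an engineer would, in place of code of your own. Each camera call takes 0.05 s, during which the arm holds its last target. There are 200 camera calls.

TASK

Get the wheel refit ready: stand the two loose brass bushes upright in the olive tray, each in the row that already has a bush of its own length, leaving those two sample bushes in place. Then pick up the loose wheel and carry it over the rim of the purple pan so that it hovers level, its bore centred over the bare stub axle and its underside about a centimetre above the axle's tip, never touching the pan or anything in it. Finish while still holding the wheel there, and leave the wrench, the red tester and the brass collar alone.

Things in the scene. Friction and masses are not known exactly. Their poses are not given: they have to be found in the camera images.
- bush_short: loose short brass bush (plain tube), outside diameter 20 mm, bore 12 mm, 28 mm long, about 45 g, standing upright on the bench; origin at the centre of its underside, z up along the tube
- bush_long: loose long brass bush, same tube but 44 mm long, about 70 g, standing upright on the bench; origin at the centre of its underside, z up along the tube
- sample_short: short sample bush, like bush_short (28 mm long), loose but already standing in an end cell of one tray row; it marks the row for short bushes; origin at the centre of its underside
- sample_long: long sample bush, like bush_long (44 mm long), loose but already standing in an end cell of the other tray row; it marks the row for long bushes; origin at the centre of its underside
- tray: fixed olive open tray, 100 (its x) x 148 (its y) mm, walls 18 mm high, 4 mm thick, floor 4 mm thick; origin at the centre of its underside. Two rows along its y, at x = -24 and x = +24 mm; each has three 44 mm square cells, centred at y = -48, 0, +48 mm, with full-height dividers. The samples are in the y = +48 mm cells, the other four are empty; which row is short or long varies
- wheel: loose wheel lying flat, about 120 g (varies): black tyre 76 mm in diameter and 26 mm thick, cream hub whose round boss, 24 mm in diameter, sticks up from the middle to 50 mm above the underside (so 24 mm of boss above the tyre to grip); a 14 mm bore runs through; origin at the centre of the underside, z along the bore, up
- wheel_bore (a point): lower mouth of the wheel's bore: centre of the wheel's underside (same point as the wheel's origin)
- pan: fixed purple pan with round ends lying open side up, 320 mm long (its y) by 180 mm (its x), rim 60 mm high, 6 mm wall, 5 mm floor; origin at the centre of its underside. A bare stub axle stands at pan y = +80 mm, x = 0; an identical wheel is already mounted at pan y = -80 mm, its top 75 mm above the bench
- axle_tip (a point): top of the bare vertical steel stub axle in the pan: 10 mm in diameter, its tip 45 mm above the bench (lower than the rim); axes as the pan's, z up
- wrench: bystander: wrench about 170 mm long lying on the bench, origin under its middle
- tester: bystander: red tester box 60 x 85 x 34 mm, origin at the centre of its underside
- collar: bystander: brass collar lying flat, 38 mm in diameter, 12 mm high; origin at the centre of its underside
Mind the look-alikes: they are no part of the job. Leave any blue look-alike of the bush_long alone.

How it is judged:
By the outcome, as a careful person would: the job done as asked, in the order asked, and still so for the second after the job is handed in, while the arm keeps its last pose, push and grip.
It also fails if it takes over 58 s, if anything falls off the work surface, if the arm or the gripper's body presses on something with over 40 N, if the wrist force passes 120 N, or if a joint passes its speed limit or range.

## Working session

There is one attempt and no reset: what is moved stays moved. The work goes in short steps, Python scripts to look and compute and a shell command to move; the robot and the scene stay as the last step left them, time stands still between calls to the robot, and variables do not carry over. Pictures are saved under pics/ and viewed, at most 10 in all, crops included, and the job is handed in when it is done.

```bash
mkdir -p pics; cat > h.py <<'E'
import numpy as np, cv2
from station import sensors, snapshot, workorder, bot
def cloud(s):
    d=s["range_z"];K=s["K"];v,u=np.indices(d.shape)
    p=np.stack([(u-K[0,2])/K[0,0]*d,-(v-K[1,2])/K[1,1]*d,-d,np.ones_like(d)],-1)
    if "cam_to_world" in s: T=s["cam_to_world"]
    else:
        o=sensors.observe();W=np.eye(4);W[:3,:3]=o["tcp_rot"];W[:3,3]=o["ee_pos"];T=W@s["hand_eye"]
    w=(p@np.asarray(T).T)[...,:3]; w[d==0]=np.nan
    return w
E
python3 - <<'E'
from h import *
print(bot.tips_ahead,sensors.observe())
for n in("top","side"):
    s=snapshot(n);np.savez(f"{n}.npz",**s);cv2.imwrite(f"pics/{n}.png",s["frame"][...,::-1])
    print(n,s.keys(),s["K"],s["cam_to_world"])
E
```

```text
0.022 {'time_s': 0.0, 'q': array([ 1.26081165,  0.6900232 , -0.19453221,  1.56635837,  0.15731562,
        0.90250175, -0.21509326]), 'qvel': array([-0.00100999,  0.0004207 ,  0.00067051, -0.00064385, -0.00177512,
       -0.0004015 ,  0.00102196]), 'tau': array([-2.08627903e-04, -5.39614356e+01, -1.26601696e+00, -1.58543479e+01,
        9.23694723e-03,  9.43600171e-03, -1.82099694e-05]), 'ee_pos': array([ 0.21040925, -0.5878597 ,  0.25245619]), 'tcp_rot': array([[ 9.41446395e-01,  3.37161831e-01, -7.64769183e-04],
       [ 3.37162671e-01, -9.41444807e-01,  1.73443780e-03],
       [-1.35201752e-04, -1.89073183e-03, -9.99998203e-01]]), 'force': array([-1.03344498,  0.10952983,  0.45723853]), 'ft_torque': array([ 0.00823182, -0.02874183,  0.04151858]), 'grip_force': 0.0, 'width': 0.08585620332225256}
top dict_keys(['frame', 'range_z', 'K', 'cam_to_world']) [[577.5924588    0.         315.73430596]
 [  0.         577.5924588  243.94465346]
 [  0.           0.           1.        ]] [[ 7.70534340e-03  9.86676582e-01 -1.62511386e-01  4.62921843e-01]
 [-9.99965866e-01  8.08757336e-03  1.69058218e-03 -6.45955322e-04]
 [ 2.98238060e-03  1.62492812e-01  9.86705220e-01  1.16882457e+00]
 [ 0.00000000e+00  0.00000000e+00  0.00000000e+00  1.00000000e+00]]
side dict_keys(['frame', 'range_z', 'K', 'cam_to_world']) [[463.95335162   0.         320.21359601]
 [  0.         463.95335162 243.1922236 ]
 [  0.           0.           1.        ]] [[-0.78694935  0.36339692 -0.49865157  0.18974646]
 [-0.61654773 -0.43159317  0.65848025  0.5492453 ]
 [ 0.02407508  0.8256331   0.56369351  0.55164856]
 [ 0.          0.          0.          1.        ]]
```

View pics/top.png

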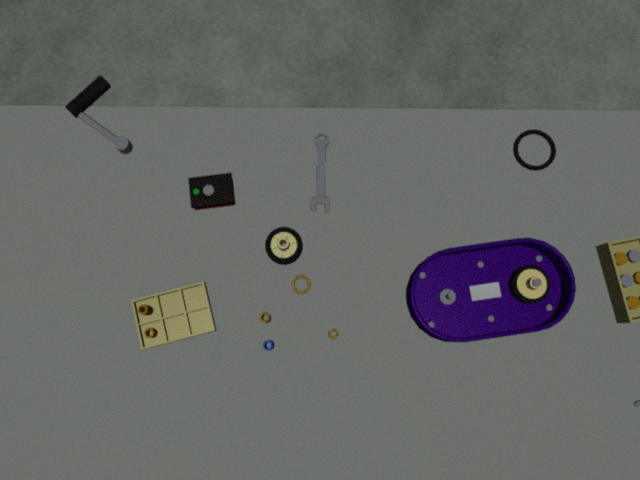

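View pics/side.png

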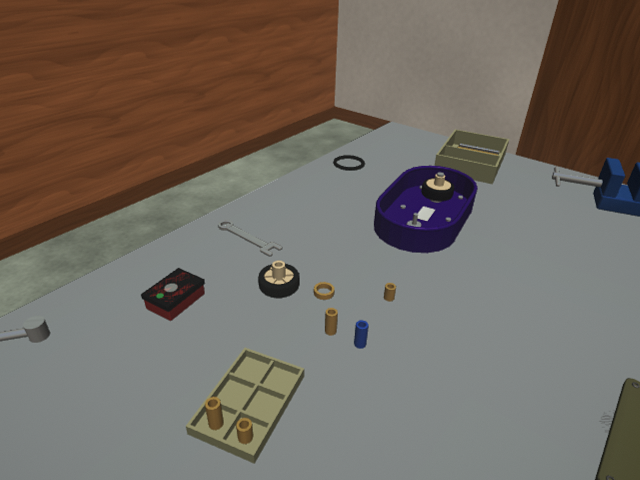

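The top view shows the long brass bush at (265,317), its blue look-alike at (269,345), the short bush at (333,334) and the collar at (301,284). The loose wheel is at (284,245) and the wheel to leave alone is mounted at (529,285), with the bare axle at (448,296). The tray is at (173,315), with sample_long at (146,310) and sample_short at (152,333). The side view agrees: long brass bush (331,321), blue one (361,334), short bush (390,292).

```bash
python3 - <<'E'
from h import *
s=dict(np.load("top.npz"));w=cloud(s)
def top(n,u,v,r,lo,hi):
    c=w[v-r:v+r+1,u-r:u+r+1].reshape(-1,3);m=(c[:,2]>lo)&(c[:,2]<hi);c=c[m]
    if len(c)<3: print(n,"few",len(c));return
    (x,y),rad=cv2.minEnclosingCircle((c[:,:2]*1000).astype(np.float32))
    print(n,len(c),"mean",c.mean(0).round(4),"circ",round(x,1),round(y,1),"r",round(rad,1),"zmax",c[:,2].max().round(4))
top("long",265,317,9,.038,.06)
top("blue",269,345,9,.02,.06)
top("short",333,334,9,.022,.04)
top("collar",301,284,13,.008,.03)
top("wheel boss",284,245,22,.042,.06)
top("wheel tyre",284,245,24,.02,.032)
top("axle",448,296,9,.038,.052)
top("axle_any",448,296,12,.02,.07)
top("mounted",535,283,14,.066,.09)
top("sl",146,310,10,.04,.06);top("ss",152,333,10,.025,.045)
for n,(u0,u1,v0,v1),lo,hi in(("tray",(122,225,275,358),.012,.025),("pan",(400,582,232,348),.054,.064),("tester",(185,240,170,213),.025,.05)):
    c=w[v0:v1,u0:u1].reshape(-1,3);c=c[(c[:,2]>lo)&(c[:,2]<hi)]
    print(n,len(c),cv2.minAreaRect((c[:,:2]*1000).astype(np.float32)), np.median(c[:,2]))
im=s["frame"][225:360,240:360];cv2.imwrite("pics/crop1.png",cv2.resize(im,None,fx=4.4,fy=4.4,interpolation=cv2.INTER_CUBIC)[...,::-1])
E
```

```text
long 56 mean [0.5052 0.0959 0.0437] circ 505.5 96.0 r 9.8 zmax 0.0512
blue 64 mean [0.452  0.0887 0.0414] circ 452.1 88.8 r 9.6 zmax 0.0477
short 56 mean [ 0.4747 -0.038   0.0277] circ 474.9 -37.7 r 10.0 zmax 0.0317
collar 120 mean [0.5731 0.0276 0.0115] circ 573.0 27.3 r 18.6 zmax 0.0176
wheel boss 86 mean [0.6496 0.0625 0.0491] circ 649.6 62.5 r 11.8 zmax 0.0552
wheel tyre 893 mean [0.6495 0.0629 0.0248] circ 650.2 62.7 r 37.8 zmax 0.0317
axle 23 mean [ 0.5497 -0.2642  0.0443] circ 550.0 -264.1 r 4.8 zmax 0.0476
axle_any 121 mean [ 0.55   -0.2636  0.0268] circ 549.8 -263.5 r 15.6 zmax 0.0476
mounted 126 mean [ 0.5736 -0.4211  0.0725] circ 574.7 -421.7 r 12.9 zmax 0.0799
sl 67 mean [0.5183 0.3314 0.0466] circ 518.3 332.6 r 10.8 zmax 0.0523
ss 67 mean [0.4739 0.3211 0.0304] circ 474.0 321.1 r 10.3 zmax 0.0353
tray 1005 ((509.0928955078125, 280.277587890625), (100.79470825195312, 149.34347534179688), 15.088183403015137) 0.016844132994198624
pan 1968 ((561.9254150390625, -343.3050231933594), (182.99818420410156, 321.9509582519531), 8.659158706665039) 0.05858835228879755
tester 1339 ((760.4054565429688, 211.1708221435547), (63.38569641113281, 87.77494049072266), 7.570857524871826) 0.03391708439861296
```

View pics/crop1.png

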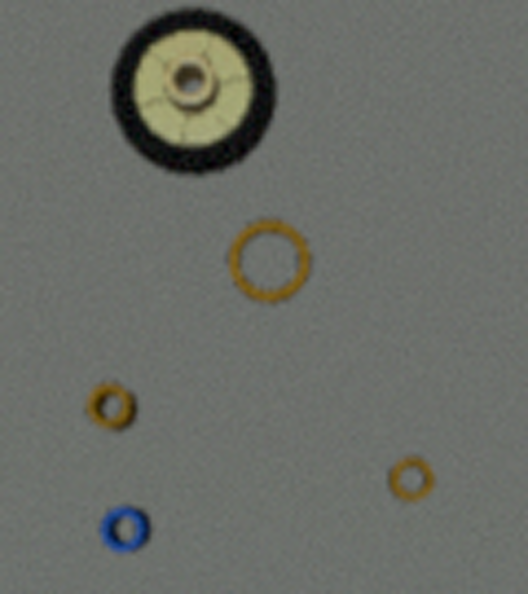

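Sizes and heights match the descriptions, and the crop confirms that the brass tube beside the blue one is bush_long. Working positions in mm:

| Item | Position |
|---|---|
| Short bush | (475,-38) |
| Long bush | (505.5,96) |
| Wheel | (649.8,62.6) |
| Axle | (550,-264) |
| Tray centre | (509,280), yaw 15.1° |
| Short cell | (498.4,227.8) |
| Long cell | (544.8,240.2) |

I'm moving now.

```bash
python3 -m creep '[[[132,275,-40,-5,50],[132,275,-40,-5,50],[132,275,-40,-5,50],[132,275,-40,-5,50],[132,275,-40,-5,50],[132,275,-40,-5,50],[132,275,-40,-5,50],[132,275,-40,-5,50]]]' 30; python3 -m creep '[[[132,275,-80,0,50],[132,275,-80,0,50],[132,275,-80,0,50],[132,275,-80,0,50],[132,275,-80,0,50],[132,275,-80,0,50],[132,275,-80,0,50],[132,275,-80,0,50]]]'
```

```text
time_s: 0.77
ee_pos: [0.3448, -0.3072, 0.2127]
tcp_rot: [[0.965, 0.261, -0.0], [0.261, -0.965, 0.004], [0.001, -0.004, -1.0]]
force: [0.3, -0.6, -0.6]
width: 0.0424
grip_force: 0.0
time_s: 1.43
ee_pos: [0.4765, -0.033, 0.1321]
tcp_rot: [[0.966, 0.26, 0.001], [0.26, -0.966, 0.003], [0.001, -0.002, -1.0]]
force: [-0.0, -0.2, -0.2]
width: 0.0429
grip_force: 0.0
```

```bash
cat >> h.py <<'E'
def near(w,x,y,r,lo,hi):
    c=w.reshape(-1,3);m=(c[:,2]>lo)&(c[:,2]<hi)&(np.hypot(c[:,0]-x,c[:,1]-y)<r);c=c[m]
    if len(c)<5: return "few %d"%len(c)
    (a,b),rad=cv2.minEnclosingCircle((c[:,:2]*1000).astype(np.float32))
    return len(c),(c.mean(0)*1000).round(1),"circ",round(a,1),round(b,1),round(rad,1)
E
python3 - <<'E'
from h import *
o=sensors.observe();print(o["ee_pos"]);s=snapshot("wrist");w=cloud(s)
print(near(w,.475,-.038,.025,.02,.035))
cv2.imwrite("pics/w1.png",s["frame"][...,::-1])
R=o["tcp_rot"];t=(w-o["ee_pos"])@R*1000
for sg in(1,-1):
    c=t[(t[...,2]<40)&(sg*t[...,1]>0)];c=c[np.isfinite(c[:,0])]
    print(len(c), c.min(0).round(1) if len(c) else "",c.max(0).round(1) if len(c) else "")
E
```

```text
[ 0.47645475 -0.0329617   0.13213253]
(594, array([478.1, -33.3,  26. ]), 'circ', 477.6, -33.5, 10.0)
31646 [ -9.1   0.  -76. ] [24.9 59.1 22.5]
33922 [ -9.9 -66.3 -75.8] [24.9 -0.  21.8]
```

View pics/w1.png

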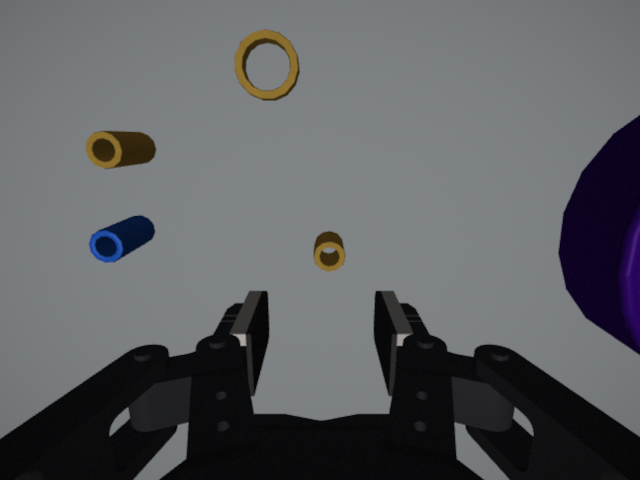

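The wrist view shows the short bush at (329,250), between and ahead of the open pads (inner edges at columns 267 and 375). Its position is 4–5 mm off the top camera's, so I'll check the wrist calibration against the pads.

```bash
python3 - <<'E'
from h import *
o=sensors.observe();s=snapshot("wrist");w=cloud(s);R=o["tcp_rot"];t=(w-o["ee_pos"])@R*1000
print(s["hand_eye"].round(4), s["K"][0])
for lo,hi in((5,10),(10,15),(15,19),(19,23)):
  for sg in(1,-1):
    c=t[(t[...,2]>lo)&(t[...,2]<hi)&(sg*t[...,1]>3)&(abs(t[...,1])<60)]
    if len(c)>5: print(lo,sg,len(c),np.percentile(c,[1,50,99],axis=0).round(1).tolist())
E
```

```text
[[ 8.000e-04  9.629e-01  2.700e-01  6.940e-02]
 [ 1.000e+00 -7.000e-04 -5.000e-04 -2.000e-04]
 [-3.000e-04  2.700e-01 -9.629e-01 -1.200e-01]
 [ 0.000e+00  0.000e+00  0.000e+00  1.000e+00]] [380.10198259   0.         320.97856145]
5 1 303 [[-11.6, 23.8, 5.1], [5.7, 26.2, 7.6], [10.0, 37.3, 9.9]]
5 -1 297 [[-11.7, -32.1, 5.0], [5.7, -20.4, 7.6], [10.0, -18.5, 9.9]]
10 1 241 [[-12.3, 23.8, 10.1], [5.7, 24.7, 12.5], [10.0, 36.1, 14.9]]
10 -1 244 [[-12.1, -30.8, 10.1], [5.7, -19.7, 12.4], [10.0, -18.4, 14.9]]
15 1 101 [[-11.6, 23.8, 15.1], [0.9, 24.0, 16.8], [9.8, 29.8, 19.0]]
15 -1 98 [[-11.4, -24.8, 15.0], [2.5, -18.7, 16.6], [9.7, -18.5, 18.9]]
19 1 9 [[-6.5, 24.0, 19.4], [2.3, 24.1, 19.7], [5.0, 24.2, 20.6]]
19 -1 16 [[-7.5, -18.8, 19.0], [-1.4, -18.7, 19.6], [5.8, -18.6, 20.4]]
```

```bash
python3 - <<'E'
from h import *
o=sensors.observe();print(o["time_s"],o["ee_pos"],np.abs(o["qvel"]).max())
w=cloud(snapshot("wrist"));print("wrist",near(w,.477,-.034,.025,.02,.035))
for n in("top","side"):
    s=snapshot(n);w=cloud(s);print(n,near(w,.475,-.038,.02,.02,.035), near(w,.505,.096,.02,.036,.05))
    c=w[(np.hypot(w[...,0]-.475,w[...,1]+.035)<.09)&(w[...,2]>.10)&(w[...,2]<.14)]
    if len(c)>9:print(n,"grip",len(c),np.percentile(c,[1,50,99],axis=0).round(4).tolist())
    if n=="side":cv2.imwrite("pics/s2.png",cv2.resize(s["frame"][150:330,260:500],None,fx=3.3,fy=3.3)[...,::-1])
E
```

```text
1.5333 [ 0.47663545 -0.032628    0.13213807] 0.07847308519195641
wrist (615, array([474.7, -40.9,  26.7]), 'circ', 474.0, -41.1, 10.0)
top few 0 (56, array([505.2,  95.9,  43.4]), 'circ', 505.7, 96.2, 9.9)
side (91, array([474.2, -35.7,  25.4]), 'circ', 474.0, -35.8, 10.3) (113, array([504.8,  98.3,  41.4]), 'circ', 505.3, 97.6, 10.2)
side grip 236 [[0.4574, -0.0659, 0.1126], [0.4682, -0.0099, 0.1272], [0.4778, -0.0014, 0.1399]]
```

View pics/s2.png

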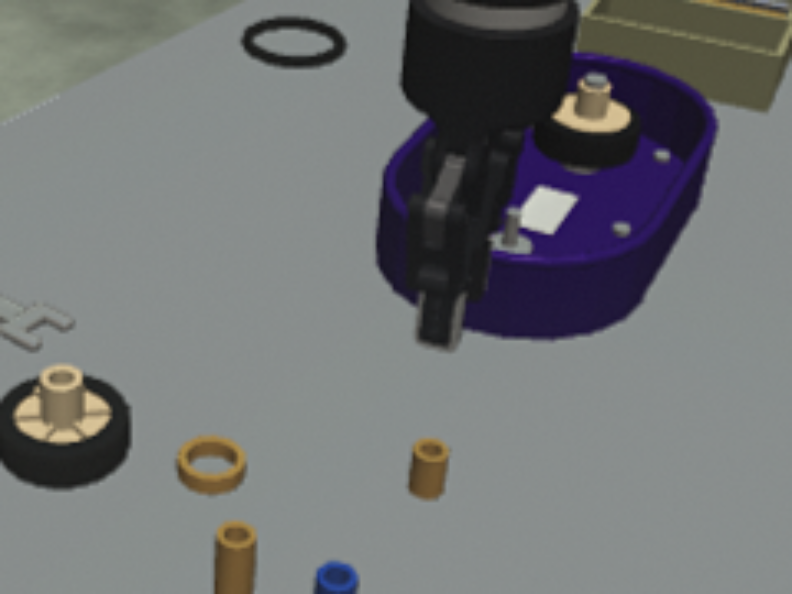

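The side crop shows the open fingers right above the short bush, with the collar and blue bush clear. The earlier mismatch was the arm still settling. Top and side cameras agree on (474.5,-37), so I descend straight.

```bash
python3 -m creep '[[[0,0,-30,0,50],[0,0,-60,0,50],[0,0,-80,0,50],[0,0,-92,0,50],[0,0,-92,0,50],[0,0,-92,0,50],[0,0,-92,0,50]]]'; python3 - <<'E'
from h import *
o=sensors.observe();print(o["ee_pos"],o["force"]);s=snapshot("wrist");w=cloud(s);print(near(w,.475,-.038,.022,.02,.035))
t=(w-o["ee_pos"])@o["tcp_rot"]*1000
for sg in(1,-1):
    c=t[(t[...,2]>5)&(t[...,2]<10)&(sg*t[...,1]>14)&(abs(t[...,1])<60)];print(np.percentile(c,[1,50,99],axis=0).round(1).tolist())
E
```

```text
time_s: 2.27
ee_pos: [0.4748, -0.0396, 0.0422]
tcp_rot: [[0.968, 0.252, 0.001], [0.252, -0.968, -0.001], [0.001, 0.001, -1.0]]
force: [0.5, 0.9, -0.1]
width: 0.0426
grip_force: 0.0
[ 0.47484031 -0.039601    0.04220587] [ 0.54535121  0.91892351 -0.05213424]
(1889, array([476.2, -35.2,  26.5]), 'circ', 473.4, -31.8, 16.2)
[[-8.9, 20.6, 5.1], [8.5, 23.1, 7.5], [12.8, 34.1, 9.9]]
[[-9.0, -35.4, 5.0], [8.4, -24.2, 7.5], [12.7, -21.8, 9.9]]
```

```bash
python3 -m creep '[[[0,1,-2,0,50],[0,1,-2,0,5],[0,1,-2,0,5],[0,1,-2,0,5],[0,1,-2,0,5],[0,1,-2,0,5],[0,1,-2,0,5],[0,1,-2,0,5]]]' 35; python3 -m creep '[[[0,0,0,0,5],[0,0,0,0,5],[0,0,15,0,5],[0,0,40,0,5],[0,0,40,0,5]]]'
python3 - <<'E'
from h import *
o=sensors.observe();print(o["ee_pos"]);w=cloud(snapshot("side"))
c=w[(np.hypot(w[...,0]-.475,w[...,1]+.038)<.05)&(w[...,2]>.01)&(w[...,2]<.12)]
print(len(c),np.percentile(c[:,2],[0,1,5]))
E
```

```text
time_s: 2.98
ee_pos: [0.475, -0.0373, 0.0398]
tcp_rot: [[0.967, 0.254, 0.001], [0.254, -0.967, -0.0], [0.001, 0.0, -1.0]]
force: [0.5, 0.5, 6.8]
width: 0.0179
grip_force: 34.1
time_s: 3.4
ee_pos: [0.4759, -0.0377, 0.0819]
tcp_rot: [[0.967, 0.253, 0.004], [0.253, -0.967, -0.0], [0.004, 0.001, -1.0]]
force: [-0.2, 0.6, -0.5]
width: 0.0176
grip_force: 34.4
[ 0.47589455 -0.03766378  0.08194365]
416 [0.04168682 0.04296411 0.04651895]
```

Held; the underside measures about 42 mm up. Carrying it to the short row's empty end cell.

```bash
python3 -m creep '[[[0,0,30,0,5],[2,20,50,0,5],[5,55,55,0,5],[8,95,55,0,5],[12,135,55,0,5],[16,175,55,0,5],[19,215,55,0,5],[22,245,45,0,5]]]'; python3 -m creep '[[[1,12,-15,0,5],[1.5,20,-30,0,5],[1.5,20,-30,0,5],[1.5,20,-30,0,5],[1.5,20,-30,0,5]]]'
python3 - <<'E'
from h import *
o=sensors.observe();print(o["ee_pos"]);s=snapshot("side");w=cloud(s)
c=w[(w[...,0]>.4)&(w[...,1]>.17)&(w[...,1]<.4)&(w[...,2]>.012)&(w[...,2]<.0225)&(w[...,0]<.62)]
print(cv2.minAreaRect((c[:,:2]*1000).astype(np.float32)))
s=snapshot("wrist");o=sensors.observe();print(o["ee_pos"]);cv2.imwrite("pics/w3.png",s["frame"][...,::-1])
E
```

```text
time_s: 4.12
ee_pos: [0.497, 0.2124, 0.1246]
tcp_rot: [[0.966, 0.257, 0.002], [0.257, -0.966, 0.003], [0.003, -0.002, -1.0]]
force: [1.0, 1.0, -0.8]
width: 0.0181
grip_force: 34.4
time_s: 4.53
ee_pos: [0.4982, 0.2261, 0.0944]
tcp_rot: [[0.968, 0.252, -0.0], [0.252, -0.968, -0.001], [-0.001, 0.001, -1.0]]
force: [-0.8, 0.0, 0.1]
width: 0.0182
grip_force: 34.4
[0.49821071 0.22610587 0.09435621]
((509.295654296875, 280.5270690917969), (101.95358276367188, 150.39227294921875), 15.317343711853027)
[0.49874108 0.22618085 0.09498314]
```

View pics/w3.png

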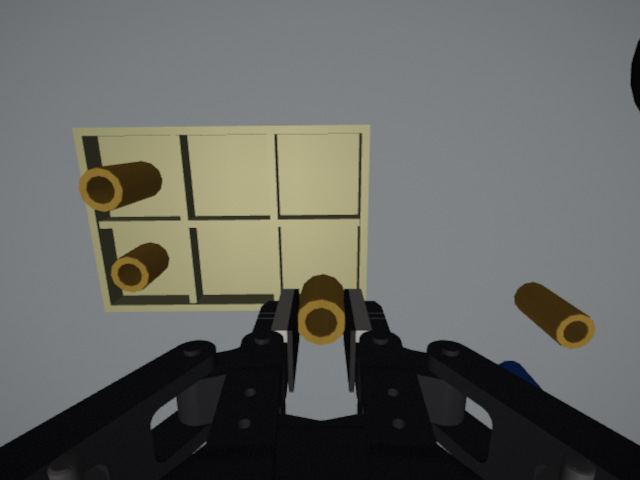

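The wrist view shows the short bush held above the near-right cell, whose row ends with the short sample at (130,272). The long sample at (102,190) is in the other row. Lowering.

```bash
python3 -m creep '[[[0,1.5,-20,0,5],[0,1.5,-38,0,5],[0,1.5,-45,0,5],[0,1.5,-47,0,5],[0,1.5,-48,0,5],[0,1.5,-48,0,5],[0,1.5,-48,0,5]]]'
```

```text
time_s: 5.22
ee_pos: [0.4988, 0.2291, 0.0472]
tcp_rot: [[0.967, 0.253, 0.001], [0.253, -0.967, 0.0], [0.001, -0.0, -1.0]]
force: [0.6, 1.0, -0.6]
width: 0.0177
grip_force: 34.4
```

```bash
python3 -m creep '[[[0,-1,-1.5,0,5],[0,-1,-2.5,0,5],[0,-1,-3,0,5],[0,-1,-3,0,5]]]'
```

```text
time_s: 5.55
ee_pos: [0.4986, 0.2279, 0.0439]
tcp_rot: [[0.967, 0.253, 0.001], [0.253, -0.967, 0.0], [0.001, 0.0, -1.0]]
force: [-0.0, 0.7, 4.6]
width: 0.018
grip_force: 34.8
```

```bash
python3 -m creep '[[[0,0,0,0,50],[0,0,0,0,50],[0,0,0,0,50],[0,0,0,0,50],[0,0,25,0,50],[0,0,60,0,50],[0,-10,80,0,50],[2,-45,80,0,50]]]'; python3 -m creep '[[[1,-40,0,0,50],[3,-75,0,0,50],[5,-86,0,0,50],[5,-86,-15,0,50],[5,-86,-15,0,50],[5,-86,-15,0,50]]]'
python3 - <<'E'
from h import *
o=sensors.observe();print(o["ee_pos"])
for n in("top","side"):
    w=cloud(snapshot(n));print(n,near(w,.4985,.228,.017,.028,.04),near(w,.474,.3205,.018,.028,.04),near(w,.5055,.0965,.018,.038,.06))
E
```

```text
time_s: 6.22
ee_pos: [0.5023, 0.1907, 0.127]
tcp_rot: [[0.965, 0.263, 0.008], [0.263, -0.965, 0.009], [0.01, -0.006, -1.0]]
force: [0.8, -0.1, -0.9]
width: 0.0428
grip_force: 0.0
time_s: 6.72
ee_pos: [0.5046, 0.0975, 0.1079]
tcp_rot: [[0.967, 0.254, -0.002], [0.254, -0.967, 0.0], [-0.002, -0.001, -1.0]]
force: [0.1, -0.1, 0.1]
width: 0.0423
grip_force: 0.0
[0.50464319 0.09753389 0.10787207]
top (12, array([499. , 234.8,  31.2]), 'circ', 499.7, 234.8, 5.9) (56, array([473.8, 320.4,  32. ]), 'circ', 474.1, 320.8, 10.0) few 0
side (104, array([497.5, 228.8,  30.8]), 'circ', 497.9, 228.3, 10.7) (134, array([473.6, 322.6,  31. ]), 'circ', 473.3, 322.4, 10.5) (94, array([504.7,  98.1,  42.1]), 'circ', 504.9, 97.9, 10.7)
```

The short bush stands in its cell with its top at about 31 mm. Next the long one, gripped with the TCP at z≈50.

```bash
python3 -m creep '[[[0.5,0,-20,0,50],[0.5,0,-40,0,50],[0.5,0,-52,0,50],[0.5,0,-57,0,50],[0.5,0,-57,0,50],[0.5,0,-57,0,50],[0.5,0,-57,0,5],[0.5,0,-57,0,5]]]'; python3 -m creep '[[[0,0,0,0,5],[0,0,0,0,5],[0,0,0,0,5],[0,0,0,0,5],[0,0,0,0,5],[0,0,0,0,5]]]'
```

```text
time_s: 7.48
ee_pos: [0.5063, 0.0972, 0.0522]
tcp_rot: [[0.967, 0.254, 0.002], [0.254, -0.967, 0.0], [0.002, 0.0, -1.0]]
force: [-0.0, 0.6, 0.5]
width: 0.0196
grip_force: 8.8
time_s: 7.98
ee_pos: [0.5063, 0.0972, 0.0521]
tcp_rot: [[0.967, 0.254, 0.002], [0.254, -0.967, 0.0], [0.002, 0.0, -1.0]]
force: [-1.3, 0.5, 6.5]
width: 0.0184
grip_force: 34.3
```

```bash
python3 -m creep '[[[0,0,20,0,5],[0,0,50,0,5],[8,25,65,0,5],[18,60,65,0,5],[28,95,65,0,5],[36,128,65,0,5],[39,143,60,0,5],[39,143,55,0,5]]]'; python3 -m creep '[[[0,0,-5,0,5],[0,0,-20,0,5],[0,0,-20,0,5],[0,0,-20,0,5],[0,0,-20,0,5]]]'
python3 - <<'E'
from h import *
print(sensors.observe()["ee_pos"]);s=snapshot("side");w=cloud(s)
for lo in(.042,.05,.058): print(near(w,.545,.240,.018,lo,lo+.006))
E
```

```text
time_s: 8.65
ee_pos: [0.5448, 0.2465, 0.1062]
tcp_rot: [[0.965, 0.261, 0.002], [0.26, -0.965, 0.005], [0.003, -0.004, -1.0]]
force: [0.2, 0.9, 0.3]
width: 0.018
grip_force: 34.6
time_s: 9.07
ee_pos: [0.5447, 0.2385, 0.0865]
tcp_rot: [[0.968, 0.252, -0.0], [0.252, -0.968, -0.001], [-0.001, 0.001, -1.0]]
force: [-0.7, -0.2, -0.2]
width: 0.0182
grip_force: 34.6
[0.54474424 0.23847128 0.0864809 ]
(42, array([538.5, 243.6,  44.9]), 'circ', 542.3, 239.4, 9.5)
(36, array([537.7, 243.6,  53.1]), 'circ', 540.5, 241.5, 8.6)
(17, array([534.7, 238.6,  61.2]), 'circ', 535.6, 238.2, 5.3)
```

```bash
python3 -m creep '[[[0.5,1,-12,0,5],[0.5,1,-22,0,5],[0.5,1,-26,0,5],[0.5,1,-28,0,5],[0.5,1,-28,0,5],[0.5,1,-28,0,5]]]';python3 -m creep '[[[0,0,-1,0,5],[0,0,-2,0,5],[0,0,-2.5,0,5],[0,0,-2.5,0,5]]]'
```

```text
time_s: 9.62
ee_pos: [0.5452, 0.2411, 0.0582]
tcp_rot: [[0.967, 0.254, -0.0], [0.254, -0.967, -0.0], [-0.0, 0.0, -1.0]]
force: [-0.0, 0.1, -1.0]
width: 0.0184
grip_force: 34.6
time_s: 9.95
ee_pos: [0.5456, 0.2411, 0.0563]
tcp_rot: [[0.967, 0.254, 0.001], [0.254, -0.967, 0.0], [0.001, -0.0, -1.0]]
force: [-0.4, 0.1, 2.3]
width: 0.0182
grip_force: 34.8
```

```bash
python3 -m creep '[[[0,0,0,0,55],[0,0,0,0,55],[0,0,0,0,55],[0,0,0,0,55],[0,0,25,0,55],[0,0,60,0,55],[10,-18,75,0,55],[28,-48,75,0,55]]]'; python3 -m creep '[[[17,-30,0,0,55],[35,-60,0,0,55],[52,-90,0,0,55],[69,-118,0,0,55],[76,-130,0,0,55],[76,-130,-20,0,55],[76,-130,-20,0,55],[76,-130,-20,0,55]]]'
python3 - <<'E'
from h import *
print(sensors.observe()["ee_pos"])
for n in("top","side"):
    w=cloud(snapshot(n));print(n,near(w,.4985,.228,.018,.028,.04),near(w,.545,.240,.018,.042,.06),near(w,.519,.332,.018,.042,.06),near(w,.65,.0625,.05,.02,.031),near(w,.65,.0625,.018,.045,.058))
E
```

```text
time_s: 10.62
ee_pos: [0.5735, 0.1989, 0.1345]
tcp_rot: [[0.965, 0.262, 0.004], [0.262, -0.965, 0.006], [0.006, -0.005, -1.0]]
force: [0.1, 0.1, -0.6]
width: 0.0473
grip_force: 0.0
time_s: 11.28
ee_pos: [0.6476, 0.0642, 0.1097]
tcp_rot: [[0.967, 0.255, -0.004], [0.255, -0.967, 0.001], [-0.003, -0.002, -1.0]]
force: [-0.1, -0.3, 0.9]
width: 0.0471
grip_force: 0.0
[0.64759482 0.06415761 0.109724  ]
top (19, array([503.7, 230.8,  32.6]), 'circ', 502.7, 230.2, 7.1) (57, array([544.4, 240.3,  47.3]), 'circ', 544.9, 240.2, 9.9) (64, array([518.3, 331.4,  47.2]), 'circ', 517.4, 332.1, 10.6) few 3 few 0
side (105, array([497.6, 229. ,  30.7]), 'circ', 498.1, 228.8, 10.6) (122, array([544. , 241.8,  46.3]), 'circ', 543.4, 240.3, 11.0) (162, array([517.3, 333.3,  46.4]), 'circ', 517.7, 333.0, 10.0) (715, array([644.6,  69.9,  24.2]), 'circ', 649.1, 63.9, 38.7) (91, array([649.1,  64.9,  48.1]), 'circ', 650.6, 63.5, 12.9)
```

Both bushes stand in their cells at (498,228) and (545,240), with tops at 31 and 47 mm, and the samples haven't moved. Now the wheel at (650,63).

```bash
python3 -m creep '[[[2.3,-1,-20,0,55],[2.3,-1,-38,0,55],[2.3,-1,-50,0,55],[2.3,-1,-55,0,55],[2.3,-1,-55,0,55],[2.3,-1,-55,0,55],[2.3,-1,-55,0,55],[2.3,-1,-55,0,10]]]' 60; python3 -m creep '[[[0,0,0,0,10],[0,0,0,0,10],[0,0,0,0,10],[0,0,0,0,10],[0,0,0,0,10],[0,0,0,0,10],[0,0,0,0,10],[0,0,0,0,10]]]' 60
```

```text
time_s: 12.05
ee_pos: [0.6522, 0.0622, 0.0569]
tcp_rot: [[0.967, 0.254, 0.002], [0.254, -0.967, 0.0], [0.002, 0.0, -1.0]]
force: [0.6, 1.0, 0.4]
width: 0.0361
grip_force: 0.0
time_s: 12.72
ee_pos: [0.6522, 0.0621, 0.057]
tcp_rot: [[0.967, 0.254, 0.002], [0.254, -0.967, 0.0], [0.002, 0.0, -1.0]]
force: [-0.9, 0.3, 5.7]
width: 0.0213
grip_force: 59.3
```

```bash
python3 -m creep '[[[0,0,5,0,10],[0,0,15,0,10],[0,0,35,0,10],[0,0,60,0,10],[0,0,80,0,10],[0,0,90,0,10],[0,0,90,0,10],[0,0,90,0,10]]]'; python3 - <<'E'
from h import *
o=sensors.observe();print(o["ee_pos"],o["force"],o["width"]);z=o["ee_pos"][2]-.057
for n in("top","side"):
    w=cloud(snapshot(n));print(n,near(w,.65,.0625,.055,z+.018,z+.031))
E
```

```text
time_s: 13.38
ee_pos: [0.6513, 0.0621, 0.1459]
tcp_rot: [[0.967, 0.254, 0.0], [0.254, -0.967, 0.0], [0.0, -0.0, -1.0]]
force: [-0.6, -0.0, -1.2]
width: 0.0207
grip_force: 58.9
[0.65133592 0.06207902 0.1459142 ] [-0.59141671 -0.03764307 -1.23465886] 0.020740091237576926
top few 0
side (730, array([640.9,  70.7, 112. ]), 'circ', 647.4, 64.6, 37.6)
```

```bash
python3 -m creep '[[[-3,-10,0,0,10],[-10,-32,0,0,10],[-20,-64,0,0,10],[-30,-98,0,0,10],[-40,-132,0,0,10],[-50,-164,0,0,10],[-57,-188,0,0,10],[-60,-200,0,0,10]]]'; python3 -m creep '[[[-3,-10,0,0,10],[-10,-32,0,0,10],[-20,-64,0,0,10],[-30,-96,0,0,10],[-37,-118,0,0,10],[-40,-127,0,0,10],[-40,-127,0,0,10],[-40,-127,0,0,10]]]'; python3 - <<'E'
from h import *
o=sensors.observe();print(o["ee_pos"],o["force"],o["width"]);z=o["ee_pos"][2]-.057
for n in("top","side"):
    s=snapshot(n);w=cloud(s);print(n,near(w,.55,-.264,.055,z+.018,z+.031))
    for lo in range(-4,30,4): print(lo,near(w,.55,-.264,.055,z+lo/1000,z+lo/1000+.004)) if n=="side" else 0
    if n=="side":cv2.imwrite("pics/s4.png",cv2.resize(s["frame"][110:270,330:520],None,fx=3.7,fy=3.7)[...,::-1])
E
```

```text
time_s: 14.15
ee_pos: [0.5884, -0.1442, 0.1449]
tcp_rot: [[0.969, 0.247, -0.004], [0.247, -0.969, -0.004], [-0.005, 0.002, -1.0]]
force: [0.6, -0.9, -1.7]
width: 0.0212
grip_force: 58.9
time_s: 14.82
ee_pos: [0.5523, -0.2629, 0.1455]
tcp_rot: [[0.967, 0.255, 0.0], [0.255, -0.967, 0.002], [0.001, -0.002, -1.0]]
force: [0.8, 1.3, -2.2]
width: 0.0207
grip_force: 59.0
[ 0.55232469 -0.26286094  0.14547159] [ 0.78503266  1.30901244 -2.23521016] 0.02072854168465566
top (489, array([ 544.5, -253.5,  113.1]), 'circ', 550.4, -261.0, 37.4)
side (479, array([ 546.4, -250.3,  112.3]), 'circ', 550.7, -258.8, 38.0)
-4 few 1
0 (36, array([ 540.7, -233.2,   90.5]), 'circ', 546.8, -250.6, 34.9)
4 (64, array([ 538.5, -233.6,   94.4]), 'circ', 545.7, -249.2, 35.9)
8 (62, array([ 539.1, -234.2,   98.5]), 'circ', 548.6, -255.8, 37.1)
12 (68, array([ 538.3, -233.5,  102.5]), 'circ', 547.9, -253.4, 36.8)
16 (62, array([ 542.1, -233.8,  106.4]), 'circ', 549.4, -254.7, 37.2)
20 (177, array([ 545.7, -248.1,  110.6]), 'circ', 549.6, -254.5, 37.0)
24 (257, array([ 547.7, -254.1,  113.9]), 'circ', 550.0, -259.0, 37.6)
28 (13, array([ 546.6, -253.2,  118.2]), 'circ', 548.3, -256.5, 9.3)
```

View pics/s4.png

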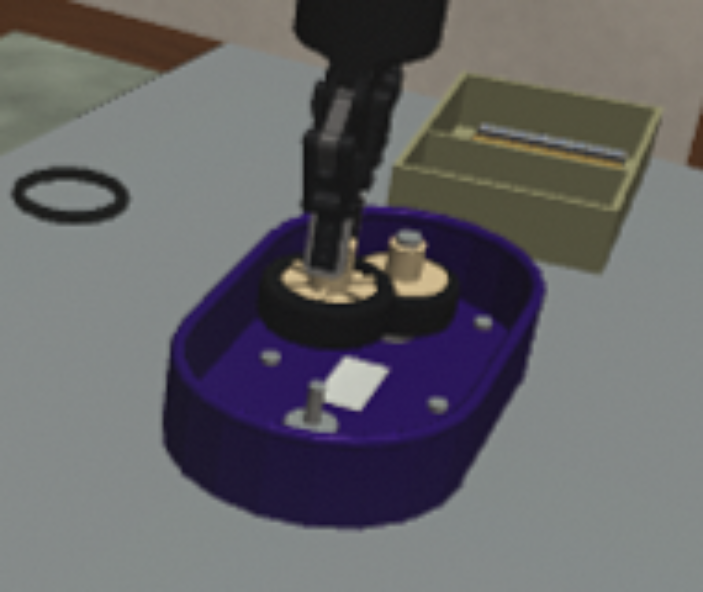

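The side crop shows the wheel (330,290) level inside the rim and clear of everything. The bare axle at (316,400) appears lower because the wheel is still high. I'll lower it, then fit wheel and axle within each camera.

```bash
python3 -m creep '[[[0,0,-6,0,10],[0,0,-15,0,10],[0,0,-24,0,10],[0,0,-30,0,10],[0,0,-32,0,10],[0,0,-32,0,10],[0,0,-32,0,10],[0,0,-32,0,10]]]'; cat > fit.py <<'E'
from h import *
from scipy.optimize import least_squares
def axle(w):
    print("  axle",near(w,.55,-.263,.012,.036,.052))
def wheel(w,z):
    c=w.reshape(-1,3);r0=np.hypot(c[:,0]-.55,c[:,1]+.264)
    f=c[(r0<.05)&(c[:,2]>z+.021)&(c[:,2]<z+.031)]; f2=f[:,:2]*1000
    # tyre's flat top: outer boundary by angular bins, fixed R=38
    cen=np.array([550.,-264.])
    for _ in range(5):
        d=f2-cen;a=np.floor(np.degrees(np.arctan2(d[:,1],d[:,0]))/10);r=np.hypot(*d.T)
        b=np.array([f2[a==k][np.argmax(r[a==k])] for k in np.unique(a)])
        b=b[np.hypot(*(b-cen).T)>32]
        cen=least_squares(lambda p:np.hypot(*(b-p[:2]).T)-37.5,cen,loss="soft_l1").x
    t=c[(np.hypot(c[:,0]*1000-cen[0],c[:,1]*1000-cen[1])<36)&(np.hypot(c[:,0]*1000-cen[0],c[:,1]*1000-cen[1])>28)&(c[:,2]>z+.02)&(c[:,2]<z+.033)]
    A=np.c_[t[:,:2]-cen/1000,np.ones(len(t))];k=np.linalg.lstsq(A,t[:,2],rcond=None)[0]
    print("  wheel",cen.round(1),"bins",len(b),"top z",(k[2]*1000).round(1),"tilt deg",np.degrees(k[:2]).round(1))
E
python3 - <<'E'
from fit import *
o=sensors.observe();print(o["ee_pos"],o["force"]);z=o["ee_pos"][2]-.057
for n in("top","side"):
    print(n);axle(cloud(dict(np.load(n+".npz"))));wheel(cloud(snapshot(n)),z)
E
```

```text
time_s: 15.58
ee_pos: [0.5517, -0.2652, 0.1141]
tcp_rot: [[0.967, 0.254, 0.001], [0.254, -0.967, -0.0], [0.001, 0.001, -1.0]]
force: [0.3, 1.0, -1.2]
width: 0.0209
grip_force: 59.0
[ 0.55173882 -0.26515099  0.11405778] [ 0.3211598   0.96413671 -1.18441675]
top
  axle (26, array([ 549.6, -263.8,   43.5]), 'circ', 550.0, -264.1, 4.8)
  wheel [ 550.2 -264.6] bins 20 top z 82.9 tilt deg [ 0.2 -0.1]
side
  axle (24, array([ 549.3, -261.7,   41.6]), 'circ', 550.3, -262.2, 6.9)
  wheel [ 550.2 -262.8] bins 32 top z 82.0 tilt deg [ 0.8 -1.1]
```

```bash
python3 -m creep '[[[0,0.5,-1.7,0,10],[0,0.5,-1.7,0,10],[0,0.5,-1.7,0,10],[0,0.5,-1.7,0,10],[0,0.5,-1.7,0,10],[0,0.5,-1.7,0,10],[0,0.5,-1.7,0,10],[0,0.5,-1.7,0,10]]]'; python3 - <<'E'
from fit import *
o=sensors.observe();print(o["ee_pos"],o["force"]);z=o["ee_pos"][2]-.057
for n in("top","side"):
    print(n);w=cloud(snapshot(n));wheel(w,z);print([near(w,x,y,.018,h,.06) for x,y,h in((.4985,.228,.028),(.545,.24,.042),(.519,.332,.042),(.474,.3205,.028))])
E
```

```text
time_s: 16.35
ee_pos: [0.5515, -0.2645, 0.1121]
tcp_rot: [[0.967, 0.254, 0.0], [0.254, -0.967, -0.0], [0.0, 0.0, -1.0]]
force: [0.4, 0.1, -1.6]
width: 0.0211
grip_force: 59.0
[ 0.55148991 -0.26445805  0.11213507] [ 0.41449355  0.07070018 -1.62394679]
top
  wheel [ 550.2 -263.9] bins 20 top z 80.8 tilt deg [0.1 0.5]
[(50, array([498.9, 227.5,  31.9]), 'circ', 498.5, 227.5, 9.5), (57, array([544.5, 239.9,  47.4]), 'circ', 545.0, 240.5, 9.8), (63, array([518.4, 331.5,  47.5]), 'circ', 518.4, 332.0, 10.2), (58, array([473.9, 321. ,  32. ]), 'circ', 473.9, 321.2, 9.9)]
side
  wheel [ 549.7 -262. ] bins 31 top z 80.0 tilt deg [ 0.5 -1.2]
[(105, array([497.5, 228.8,  30.8]), 'circ', 498.1, 228.7, 10.5), (123, array([544. , 241.7,  46.2]), 'circ', 544.7, 241.2, 10.4), (160, array([517.4, 333.3,  46.4]), 'circ', 518.0, 332.7, 10.4), (142, array([473.5, 322.8,  31. ]), 'circ', 473.2, 322.3, 10.6)]
```

The wheel is centred and level, with its underside at about 55 mm. Handing in.

```bash
python3 -c "
from station import workorder
print(workorder.hand_in())"
```

```text
the job is handed in; nothing more can be done
None
```

Job handed in at about 16.5 s: both bushes stand in their matching tray rows with the samples in place, and the wheel is held level, centred within about 0.6 mm of the axle and about 10 mm above its tip. The verdict wasn't shown.

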